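# Roll the marked tube stripe-up and load the sloping drilling jig

### The job

Roll the aluminium tube along the green mat, without lifting it, until its red stripe faces straight up, and let go so that it lies still there on the mat. Then pick it up and lay it gently in the two V-blocks of the sloping jig, tilting it to the slope and keeping hold of it until it lies along the V-blocks, with the stripe still facing straight out of the Vs and the tube's lower end against the yellow stop; then release it. Leave everything else on the bench where it is.

Things in the scene. Friction and masses are not known exactly. Their poses are not given: they have to be found in the camera images.
- tube: Loose bare-aluminium tube, plugged ends, 40 mm diameter, 180 mm long, about 0.4 kg, lying on the mat near its middle. Origin at its centre; its z axis runs along the tube; its x axis points from the centre to the red stripe. At the start the stripe faces sideways or down (at least 75 degrees from up, either way round). Either end may become the lower end in the jig.
- stripe (a point): Point on the tube's surface in the middle of the red painted stripe (9 mm wide, along the whole tube; the mark also shows as a red line from the middle to the rim on both end faces): 20 mm from the tube's centre, along the tube's x axis.
- mat: Green bench mat fixed to the bench, 260 mm (its x, about the direction of the tube) by 280 mm (its y, the direction in which the tube rolls), 5 mm thick. Origin at the centre of its underside, on the bench; z up. It can be on the left or the right of the bench, with the jig on the other side.
- jig: Fixed steel drilling jig: base plate 200 x 110 x 8 mm and a blue sloping plate, 70 mm wide, that rises towards its x axis (away from the robot) at 0.56 rad (32 degrees). Origin at the centre of the underside of the base plate, z up. The sloping part is described under channel.
- channel: The jig's sloping part, fixed. Origin (112 mm above the bench): where the centre of the fully seated tube is. x: up the slope along the Vs; z: square out of the Vs (leaning 0.56 rad from vertical, towards the robot). Two steel 90-degree V-blocks, 28 mm long, 60 mm wide, at x = -66 and +66 mm; tops 3 mm under the tube's axis; 104 mm free between them; blue plate 44 mm under the axis.
- stop (a point): Middle of the face of the yellow stop across the lower end of the jig, 90 mm down the slope from the channel's origin; the stop is 50 mm wide, 8 mm thick and reaches 12 mm above the seated tube's axis.
- offcut_a: Pale wood offcut 40 x 30 x 22 mm lying on the mat near one of its corners (bystander, like all that follow). Origin under its centre.
- offcut_b: Wood offcut 30 x 45 x 18 mm lying on the mat near another corner. Origin under its centre.
- offcut_c: Plywood offcut 70 x 38 x 28 mm lying on the bench beside the jig. Origin under its centre.
- screwdriver: Screwdriver with an orange handle, about 200 mm long and 30 mm thick, lying between the mat and the jig. Origin under its middle.
- tape_measure: Yellow and black tape measure, 70 x 40 x 67 mm, at the back of the bench. Origin under its centre.
- drill: Yellow and black cordless drill, 200 mm high, standing on its battery at the back of the bench. Origin near the middle of its foot.
- jar: Glass jar with a steel lid, 72 mm diameter, 85 mm high, at the back right. Origin under its centre.
- spray_can: Blue spray can, 60 mm diameter, 170 mm high, at the back left. Origin under its centre.
Not all that is in view belongs to the job. Of the things that look like the tube, the smallest one is meant.

How it is judged:
By the outcome, as a careful person would: the job done as asked, in the order asked, and still so for the second after the job is handed in, with the robot touching nothing.
It also fails if it takes over 62 s, if anything falls off the work surface, if the arm or the gripper's body presses on something with over 40 N, if the wrist force passes 120 N, or if a joint passes its speed limit or range.

### The arm

A 7-joint arm with a two-finger parallel gripper is mounted at the origin on the work surface. World frame = base frame: x ahead of the robot, y to its left, z up, the work surface at z = 0. Lengths are in m, angles in rad, forces in N, time in s.
With the tool pointing down it reaches from about 0.4 to 0.85 m from the base axis. Payload 10.4 kg.
Tool frame: the origin (TCP) lies at the very end of the fingers, on their centre line; the grasp point (between the pads) lies 19 mm behind it; z points along the fingers, y is the line along which they close (so a half turn about z gives the same grasp; the last joint's range is limited). The gripper opens to 87 mm and grips with 3 to 60 N. Pads are 19 mm wide; open, the fingers measure 117 mm over their backs; the gripper's body (75 mm by 190 mm) begins 51 mm behind the grasp point.
Start: joints at [-1.19, 0.332, -0.065, 1.46, 0.022, 1.35, -0.088], TCP at [0.246, 0.575, 0.223] pointing down, gripper open.
Joint ranges: [-2.6, 2.6], [-0.5, 2.12], [-1.47, 1.34], [0.16, 2.42], [-1.27, 4.41], [0.06, 2.06], [-2.6, 2.6]. Speed limits (rad/s): [2.22, 2.22, 2.79, 2.79, 3.14, 3.14, 3.14].

### API

Orientations are given as a unit quaternion [x, y, z, w].
In Python, from bench import * gives the robot as it stands.
- The arm moves only by the tool carry_out, never from a script. Its argument "deltas" is a list of rows, each an object with "hand": the finger opening in mm, from 0 to 87; "dp": the shift along the tool's x, y, z each as a share of 250 mm, from -1 to 1, a list of three; "spin": the turn about the tool's z as a share of pi rad, from -1 to 1. In form: [{"hand": hand, "dp": [dx, dy, dz], "spin": spin}, ...]. A call has 1 to 20 rows; each row is the pose to reach, as a shift and turn from the pose commanded when the call began, along the tool's axes at that moment, turning the shorter way round; what a row does not reach only later rows make up. A row lasts 1/10 s, in which the tool goes at most 50 mm and 8.59 degrees, less where a joint would pass 70% of its speed; a pose out of reach is approached as far as the arm can. A call with a number of a shift or a turn outside -1 to 1 is refused whole. A call with a gripper value outside its range is refused whole. The fingers move at their own pace and stop on an object; "force" is the grip in N (left out, the last holds). Time passes only in rows, so rows that repeat a pose let the fingers close. It gives the time, the measured TCP pose, the force, the opening and the grip force at its end, in the units of the state.
- read_state(): the state, without advancing time (a new reading comes with each control period).
- camera(name): name is "scene" or "top" or "wrist"; returns the picture (480x640x3 uint8, red, green, blue); there is no depth.
- get_calibration(name): a dict with "fx", "fy", "cx", "cy" (pixels), "R" (3x3) and "t" (3): a world point X has camera coordinates R X + t; the wrist camera has in their place "mount" (4x4, takes a point from camera to tool coordinates, whose origin is the TCP and whose axes are the flange's). Camera axes: x right, y down, z forward; pixel columns grow to the right and rows downward; lengths in m; the calibration is good to about 2 mm. A picture is of the moment at which its call begins: read the wrist's pose just before it. get_calibration takes no time and is no camera call.
- close_job(): hands the job in; it is judged then, once.
The state is a dict: "time": time; "joint_positions": joint angles; "joint_vel": joint speeds; "joint_torque": joint torques, N m; "ee_pos": TCP position; "eef_rot": TCP orientation; "ft_force": force on the tool from outside, world axes, zero at the start; "torque": the same for the moment, N m; "width": finger opening in m; "grip_force": force on a finger pad.
Only numpy, scipy, OpenCV 4.12 (cv2) and the standard library are available. Lean on these libraries where they do the work, as an engineer would, in place of code of your own. Each camera call takes 0.05 s, during which the arm holds its last target. There are 200 camera calls.

## Working session

There is one attempt and no reset: what is moved stays moved. The work goes in short steps, Python scripts to look and compute and a tool call to move; the robot and the scene stay as the last step left them, time stands still between calls to the robot, and variables do not carry over. Pictures are saved under pics/ and viewed, at most 10 in all, crops included, and the job is handed in when it is done.

Besides the shell and the picture viewer there is one more tool, called by a JSON object that holds its "method" and its "body", one argument or row to a line. carry_out: Moves the arm, as the interface text tells. Its arguments: {"type":"object","properties":{"deltas":{"type":"array","items":{"type":"object","properties":{"hand":{"type":"number"},"dp":{"type":"array","items":{"type":"number","minimum":-1,"maximum":1}},"spin":{"type":"number","minimum":-1,"maximum":1}}}},"force":{"type":"number"}},"required":["deltas"]}

```bash
mkdir -p pics; ls; python3 - <<'E'
from bench import *
import cv2
s=read_state(); print({k:(v if not hasattr(v,'round') else v) for k,v in s.items()})
for n in ("scene","top"):
    im=camera(n); cv2.imwrite(f"pics/{n}0.png",im[:,:,::-1])
    print(n,get_calibration(n))
print(get_calibration("wrist"))
E
```

```text
pics
{'time': 0.0, 'joint_positions': array([-1.18959505,  0.33287472, -0.06469072,  1.46094211,  0.02157714,
        1.34988347, -0.08853125]), 'joint_vel': array([-0.00038541,  0.00143798, -0.00079922,  0.00048101,  0.00045955,
        0.00154133, -0.00090557]), 'joint_torque': array([-1.50694832e-03, -6.23261619e+01,  2.34126847e-02, -3.89902496e+01,
       -6.15440891e-02,  3.98537039e-02,  1.11741356e-04]), 'ee_pos': array([0.2454253 , 0.57437968, 0.22175174]), 'eef_rot': array([ 2.00543454e-01,  9.79684553e-01, -6.96530453e-04, -1.19196638e-04]), 'ft_force': array([ 0.7672598 , -0.56090728,  0.36669027]), 'torque': array([-0.0232652 ,  0.03758551, -0.01287482]), 'grip_force': 0.0, 'width': 0.08714944559341782}
scene {'fx': 577.5194814264221, 'fy': 577.5194814264221, 'cx': 317.8170882747091, 'cy': 257.01204577349046, 'R': array([[-0.64326211,  0.76558412, -0.00973735],
       [ 0.52130174,  0.42862471, -0.73791961],
       [-0.56076587, -0.47975183, -0.67481837]]), 't': array([ 0.30675443, -0.19843552,  1.89084316])}
top {'fx': 484.83772409640295, 'fy': 484.83772409640295, 'cx': 321.29109999389345, 'cy': 245.3609681249186, 'R': array([[ 0.01122177, -0.99993627, -0.00123526],
       [-0.98586011, -0.01085723, -0.16721829],
       [ 0.16719422,  0.00309428, -0.98591912]]), 't': array([0.03280259, 0.50132733, 1.11339847])}
{'fx': 402.9230903907729, 'fy': 402.9230903907729, 'cx': 317.7921891958646, 'cy': 241.50956911217781, 'mount': array([[ 9.92827598e-04, -9.64867193e-01, -2.62736205e-01,
         7.19769562e-02],
       [ 9.99999505e-01,  9.73123258e-04,  2.05119811e-04,
        -3.93064777e-04],
       [ 5.77613354e-05, -2.62736278e-01,  9.64867682e-01,
        -1.61525221e-01],
       [ 0.00000000e+00,  0.00000000e+00,  0.00000000e+00,
         1.00000000e+00]])}
```

View pics/scene0.png

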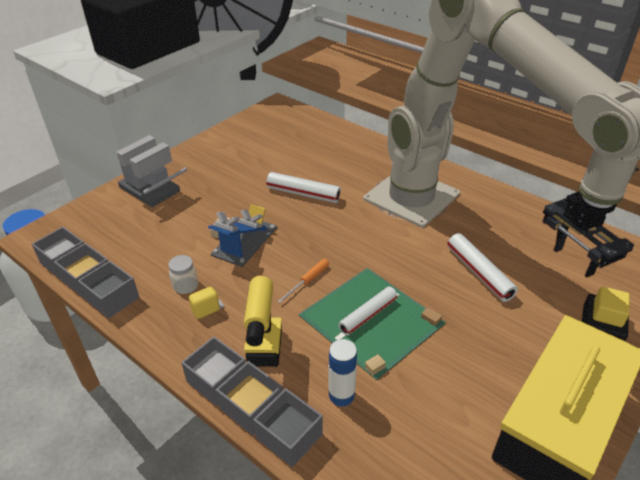

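View pics/top0.png

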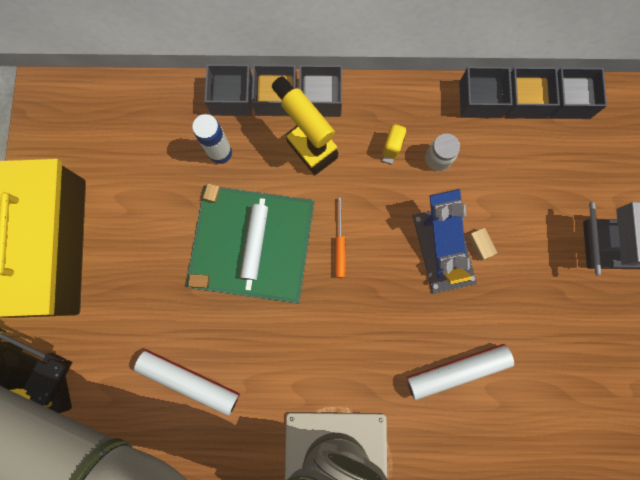

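The scene view shows the small tube on the green mat at about (368,310), and the top view shows it at (254,243). The jig is at top (447,240) with its yellow stop nearest the robot. The two larger tubes are decoys. Next I'll zoom in on the tube and the jig.

```bash
python3 - <<'E'
import cv2,numpy as np
t=cv2.imread("pics/top0.png");s=cv2.imread("pics/scene0.png")
a=cv2.resize(t[180:310,180:320],(400,371),interpolation=3)
b=cv2.resize(s[260:380,295:445],(400,320),interpolation=3)[:290]
c=cv2.resize(t[180:310,395:505],(314,371),interpolation=3)
W=np.zeros((600,800,3),np.uint8)
W[:300,:400]=cv2.resize(t[180:310,180:320],(400,300),interpolation=3)
W[:300,400:]=cv2.resize(s[260:380,295:445],(400,300),interpolation=3)
W[300:,:400]=cv2.resize(t[180:305,390:510],(400,300),interpolation=3)
W[300:,400:]=cv2.resize(s[190:280,195:295],(400,300),interpolation=3)
cv2.imwrite("pics/z0.png",W)
E
```

```text
(no output)
```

View pics/z0.png

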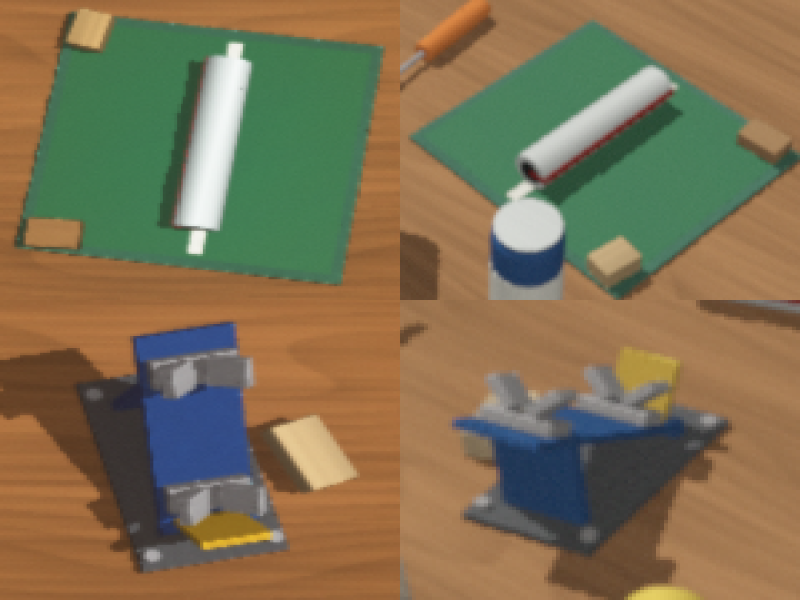

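The zoomed crops show the stripe on the tube's +y (left) side, about horizontal, so I need to roll it about 90° toward −y (right). The jig's stop is at its robot-side end and the slope rises away from the robot. Now I'll take rough measurements.

```bash
cat > h.py <<'E'
from bench import *
import cv2, numpy as np
from scipy.spatial.transform import Rotation as Ro
def cam(name,st=None):
    c=get_calibration(name)
    if name=="wrist":
        T=np.eye(4);T[:3,:3]=Ro.from_quat(st["eef_rot"]).as_matrix();T[:3,3]=st["ee_pos"]
        M=T@c["mount"]; R=M[:3,:3].T; t=-R@M[:3,3]
    else: R,t=c["R"],c["t"]
    return c,R,t
def ray(px,C):
    c,R,t=C; d=np.array([(px[0]-c["cx"])/c["fx"],(px[1]-c["cy"])/c["fy"],1.])
    return -R.T@t, R.T@d
def onz(px,C,z):
    o,d=ray(px,C); return o+d*(z-o[2])/d[2]
def proj(X,C):
    c,R,t=C; p=R@np.asarray(X)+t; return np.array([c["fx"]*p[0]/p[2]+c["cx"],c["fy"]*p[1]/p[2]+c["cy"]])
def shot(name,f):
    st=read_state(); im=camera(name); cv2.imwrite("pics/%s.png"%f,im[:,:,::-1]); return im,cam(name,st),st
def local(st,X,yaw=None):
    Rt=Ro.from_quat(st["eef_rot"]); return Rt.inv().apply(np.asarray(X)-st["ee_pos"])
E
python3 - <<'E'
from h import *
np.set_printoptions(precision=4,suppress=True)
for n in ("top","scene"):
    C=cam(n);print(n,"cam at",-C[1].T@C[2])
C=cam("top")
im=cv2.imread("pics/top0.png");hsv=cv2.cvtColor(im,cv2.COLOR_BGR2HSV)
def big(m,x0,x1,y0,y1):
    z=np.zeros_like(m);z[y0:y1,x0:x1]=m[y0:y1,x0:x1]
    return max(cv2.findContours(z,0,2)[0],key=cv2.contourArea)
g=big(cv2.inRange(hsv,(50,80,30),(85,255,255)),180,330,170,310)
bx=cv2.boxPoints(cv2.minAreaRect(g));print("mat",[onz(p,C,.005)[:2] for p in bx])
w=cv2.inRange(hsv,(0,0,110),(180,70,255)); w=cv2.morphologyEx(w,2,np.ones((9,9)))
r=big(w,200,310,190,300);mr=cv2.minAreaRect(r);print(mr);bx=cv2.boxPoints(mr);P=[onz(p,C,.025)[:2] for p in bx];print("tube",P,np.mean(P,0))
rd=cv2.inRange(hsv,(0,120,40),(8,255,220))|cv2.inRange(hsv,(172,120,40),(180,255,220))
ys,xs=np.nonzero(rd[200:290,225:285]);print("red px",len(xs))
for k,(lo,hi,h) in dict(blue=((105,130,40),(125,255,255),.07),yellow=((20,150,90),(33,255,255),.06)).items():
    q=big(cv2.inRange(hsv,lo,hi),405,490,180,300);mr=cv2.minAreaRect(q);print(k,mr,[onz(p,C,h)[:2] for p in cv2.boxPoints(mr)])
for p in [(413,215),(434,292),(476,284)]: print("base",onz(p,C,.008)[:2])
E
```

```text
top cam at [0.3077 0.0348 1.1816]
scene cam at [1.3611 0.7573 1.1325]
mat [array([0.4032, 0.3655]), array([0.6591, 0.3437]), array([0.6207, 0.061 ]), array([0.3675, 0.0925])]
((254.21624755859375, 241.29730224609375), (16.73998260498047, 76.73358917236328), 8.972626686096191)
tube [array([0.4228, 0.2321]), array([0.6098, 0.2101]), array([0.6036, 0.1692]), array([0.417 , 0.1924])] [0.5133 0.2009]
red px 0
blue ((448.6039733886719, 236.53961181640625), (40.39850997924805, 28.557567596435547), 84.2894058227539) [array([ 0.5646, -0.2217]), array([ 0.5721, -0.2887]), array([ 0.4767, -0.2945]), array([ 0.4693, -0.2285])]
yellow ((457.3941345214844, 275.0235290527344), (13.666620254516602, 24.1877498626709), 77.47119140625) [array([ 0.4407, -0.2479]), array([ 0.4536, -0.3032]), array([ 0.4225, -0.3089]), array([ 0.4097, -0.2538])]
base [ 0.5856 -0.1882]
base [ 0.3955 -0.235 ]
base [ 0.416  -0.3372]
```

{"method": "carry_out", "body": {
  "deltas": [
    {"hand": 87, "dp": [-0.9, -0.55, 0.1], "spin": -0.09},
    {"hand": 87, "dp": [-0.9, -0.55, 0.1], "spin": -0.09},
    {"hand": 87, "dp": [-0.9, -0.55, 0.1], "spin": -0.09},
    {"hand": 87, "dp": [-0.9, -0.55, 0.1], "spin": -0.09},
    {"hand": 87, "dp": [-0.9, -0.55, 0.1], "spin": -0.09},
    {"hand": 87, "dp": [-0.9, -0.55, 0.1], "spin": -0.09},
    {"hand": 87, "dp": [-0.9, -0.55, 0.1], "spin": -0.09}
  ]
}}

```text
time: 0.8
ee_pos: [0.4001, 0.3573, 0.1972]
eef_rot: [0.063, 0.998, -0.0, 0.0]
ft_force: [-0.4, 1.5, 0.7]
width: 0.0871
grip_force: 0.0
```

```bash
python3 - <<'E'
from h import *
s=read_state();Rm=Ro.from_quat(s["eef_rot"]).as_matrix()
print(s["time"],s["ee_pos"],np.degrees(np.arctan2(Rm[1,0],Rm[0,0])), local(s,[.513,.201,.16])/.25)
E
```

```text
0.8 [0.40011584 0.35729172 0.19721282] 172.7850045026018 [-0.52646463 -0.56336312  0.1494411 ]
```

{"method": "carry_out", "body": {
  "deltas": [
    {"hand": 87, "dp": [-0.53, -0.56, 0.15], "spin": 0},
    {"hand": 87, "dp": [-0.53, -0.56, 0.15], "spin": 0},
    {"hand": 87, "dp": [-0.53, -0.56, 0.15], "spin": 0},
    {"hand": 87, "dp": [-0.53, -0.56, 0.15], "spin": 0},
    {"hand": 87, "dp": [-0.53, -0.56, 0.15], "spin": 0},
    {"hand": 87, "dp": [-0.53, -0.56, 0.15], "spin": 0}
  ]
}}

```text
time: 1.4
ee_pos: [0.5128, 0.2057, 0.1596]
eef_rot: [0.061, 0.998, 0.0, -0.0]
ft_force: [0.8, 0.6, 0.2]
width: 0.0868
grip_force: 0.0
```

```bash
python3 - <<'E'
from h import *
im,C,s=shot("wrist","w1");print(s["time"],s["ee_pos"],abs(s["joint_vel"]).max())
E
```

```text
1.4 [0.51281245 0.20574553 0.15959659] 0.034329927810070285
```

View pics/w1.png

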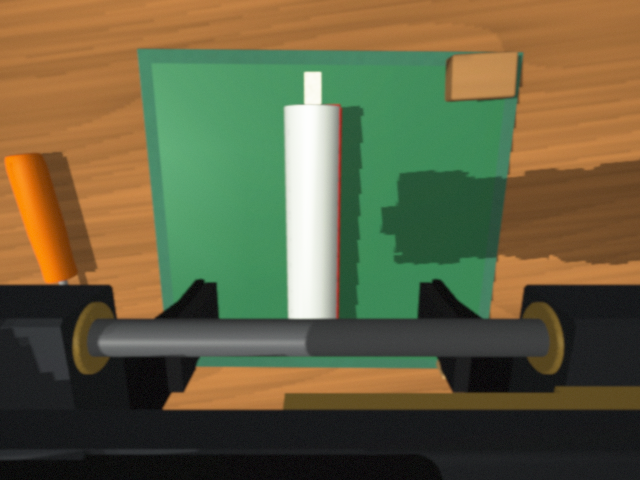

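The wrist view shows the tube at columns 285–342 and rows 105–320, nearly vertical in the image. A thin red line runs along its right (+y) edge. I'll measure the tube's axis and the stripe's visible edge.

```bash
cat >> h.py <<'E'
def tube(im,C,r0,r1,c0=200,c1=440,z=.025):
    """axis line + stripe angle (deg from up, + toward tool +y) from wrist rows r0..r1"""
    hsv=cv2.cvtColor(im,cv2.COLOR_RGB2HSV); h,s,v=cv2.split(hsv)
    red=((h<10)|(h>170))&(s>90)&(v>50); white=(s<80)&(v>90); L=[];Rr=[];S=[]
    for r in range(r0,r1,3):
        m=(red|white)[r,c0:c1]; n,lab,st,_=cv2.connectedComponentsWithStats(m.astype(np.uint8)[None],connectivity=4)
        k=1+np.argmax(st[1:,4]); a=st[k,0]+c0; b=a+st[k,2]
        L.append(onz((a-.5,r),C,z)); Rr.append(onz((b-.5,r),C,z))
        q=np.nonzero(red[r,a:b])[0]
        if len(q)>1: S.append((a+q.min()-.5,a+q.max()+.5,r))
    L=np.array(L);Rr=np.array(Rr);M=(L+Rr)/2
    u=np.linalg.svd(M-M.mean(0))[2][0]; u*=np.sign(u[0]); n=np.cross([0,0,1],u); p0=M.mean(0)
    W=((Rr-L)@n).mean()
    ang=[]
    for a,b,r in S:
        e=[]
        for c in (a,b):
            o,d=ray((c,r),C); o2=np.array([(o-p0)@n,o[2]-z]); d2=np.array([d@n,d[2]])
            A=d2@d2;B=o2@d2;D=B*B-A*(o2@o2-4e-4); q=o2+d2*((-B-np.sqrt(max(D,0)))/A); e.append(np.degrees(np.arctan2(q[0],q[1])))
        ang.append(e)
    return p0,u,W,np.median(ang,0) if ang else None
E
python3 - <<'E'
from h import *
np.set_printoptions(precision=4,suppress=True)
im=cv2.imread("pics/w1.png")[:,:,::-1];s=read_state();C=cam("wrist",s)
p0,u,W,a=tube(im,C,115,310);print("axis",p0,u,np.degrees(np.arctan2(u[1],u[0])),"W",W,"stripe edges",a)
hsv=cv2.cvtColor(im,cv2.COLOR_RGB2HSV)
print("end",onz((313,105),C,.03)) 
for f in (.0,.09): print(f,"axis y at tube centre x .513:",p0+u*(.513-p0[0])/u[0])
Rm=Ro.from_quat(s["eef_rot"]).as_matrix();print(Rm[:,0],Rm[:,1])
print([hsv[200,c].tolist() for c in (284,286,335,338,340,342,344)])
# scene view: project stripe candidates
S=cam("scene");c=p0+u*(.513-p0[0])/u[0];n=np.cross([0,0,1],u)
sc=cv2.imread("pics/scene0.png");h=cv2.cvtColor(sc,cv2.COLOR_BGR2HSV);hh,ss,v=cv2.split(h)
red=(((hh<8)|(hh>170))&(ss>110)&(v>40));red[:, :330]=0;red[:,405:]=0;red[:280]=0;red[340:]=0
ys,xs=np.nonzero(red);print(len(xs),[(x,ys[xs==x].tolist()) for x in range(340,398,6)])
for A in (80,90,100,110,120):
    X=[c+u*k+.02*(np.sin(np.radians(A))*n+np.cos(np.radians(A))*np.array([0,0,1.])) for k in (-.05,0,.05)];print(A,[proj(x,S) for x in X])
E
```

```text
axis [0.4984 0.204  0.025 ] [ 0.9928 -0.1196  0.    ] -6.8673967261337 W 0.040469345093631974 stripe edges [65.7478 86.763 ]
end [0.4226 0.2141 0.03  ]
0.0 axis y at tube centre x .513: [0.513  0.2023 0.025 ]
0.09 axis y at tube centre x .513: [0.513  0.2023 0.025 ]
[-0.9929  0.1188  0.0008] [0.1188 0.9929 0.0006]
[[69, 113, 151], [59, 28, 197], [36, 18, 142], [2, 142, 163], [9, 157, 107], [67, 120, 85], [69, 133, 86]]
108 [(340, []), (346, [331]), (352, [329, 330, 331]), (358, [325, 326]), (364, [320, 321]), (370, [316, 317]), (376, [311, 312]), (382, [307, 308]), (388, [302, 303]), (394, [298, 299])]
80 [array([387.5663, 303.5516]), array([374.4629, 313.4602]), array([360.9087, 323.7097])]
90 [array([387.5579, 304.5256]), array([374.4737, 314.436 ]), array([360.94  , 324.6869])]
100 [array([387.3751, 305.3724]), array([374.31  , 315.2803]), array([360.7968, 325.5281])]
110 [array([387.0243, 306.0666]), array([373.9776, 315.9677]), array([360.4843, 326.2078])]
120 [array([386.5172, 306.5876]), array([373.4877, 316.4779]), array([360.0131, 326.7062])]
```

{"method": "carry_out", "body": {
  "deltas": [
    {"hand": 70, "dp": [0, -0.013, 0.2], "spin": 0},
    {"hand": 70, "dp": [0, -0.013, 0.4], "spin": 0},
    {"hand": 70, "dp": [0, -0.013, 0.52], "spin": 0},
    {"hand": 70, "dp": [0, -0.013, 0.58], "spin": 0},
    {"hand": 70, "dp": [0, -0.013, 0.58], "spin": 0},
    {"hand": 70, "dp": [0, -0.013, 0.58], "spin": 0}
  ]
}}

```text
time: 2.05
ee_pos: [0.5133, 0.2031, 0.0165]
eef_rot: [0.06, 0.998, 0.001, 0.001]
ft_force: [1.5, 0.2, 0.9]
width: 0.0702
grip_force: 0.0
```

```bash
python3 - <<'E'
from h import *
im,C,s=shot("wrist","w2");print(s["time"],s["ee_pos"],s["width"],s["ft_force"],abs(s["joint_vel"]).max())
p0,u,W,a=tube(im,C,40,200);print(p0,u,W,a, "offset of axis in tool",local(s,p0))
E
```

```text
2.05 [0.51333081 0.20311676 0.01649574] 0.07019220404620168 [1.51107384 0.19273785 0.8928206 ] 0.01880141530501658
[0.43772023 0.21026524 0.025     ] [ 9.91920402e-01 -1.26861799e-01 -1.86598636e-30] 0.034469916494711136 [64.16868356 82.87552225] offset of axis in tool [ 0.07591122 -0.00192317 -0.00861232]
```

View pics/w2.png

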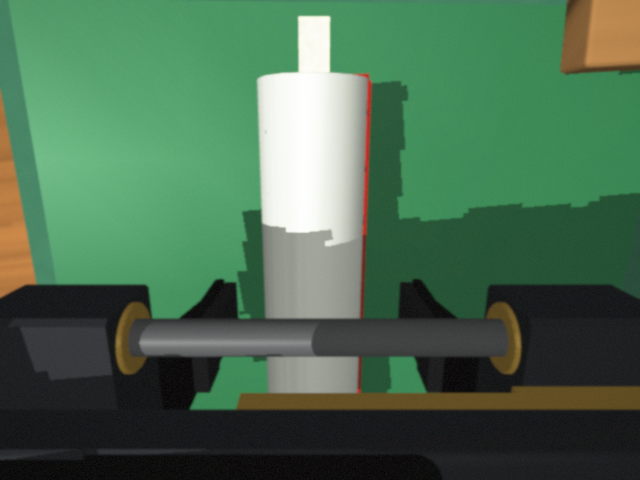

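The wrist view shows the tube between the open fingers at columns 258–371, with the red stripe at its right edge, columns 363–371. I'll re-measure on clean rows below the white mark.

```bash
python3 - <<'E'
from h import *
im=cv2.imread("pics/w2.png")[:,:,::-1];s=read_state();C=cam("wrist",s)
p0,u,W,a=tube(im,C,90,215);print(p0,u,W,a, "tool",local(s,p0), "dir",Ro.from_quat(s["eef_rot"]).inv().apply(u))
E
```

```text
[0.44925026 0.20869122 0.025     ] [ 9.92755268e-01 -1.20153974e-01  3.41753113e-31] 0.04067212998836991 [65.3787835 82.8692625] tool [ 0.06470003 -0.00207023 -0.00817849] dir [-9.99997427e-01 -2.14434910e-04  2.25846932e-03]
```

{"method": "carry_out", "body": {
  "deltas": [
    {"hand": 60, "dp": [0, -0.008, 0.016], "spin": 0},
    {"hand": 46, "dp": [0, -0.008, 0.016], "spin": 0},
    {"hand": 46, "dp": [0, -0.008, 0.016], "spin": 0},
    {"hand": 46, "dp": [0, -0.008, 0.016], "spin": 0},
    {"hand": 46, "dp": [0, -0.008, 0.016], "spin": 0}
  ]
}}

```text
time: 2.6
ee_pos: [0.5125, 0.1998, 0.0112]
eef_rot: [0.06, 0.998, 0.0, 0.0]
ft_force: [-1.2, -0.3, -0.0]
width: 0.0471
grip_force: 0.0
```

{"method": "carry_out", "body": {
  "deltas": [
    {"hand": 46, "dp": [0, -0.006, 0], "spin": 0},
    {"hand": 46, "dp": [0, -0.012, 0], "spin": 0},
    {"hand": 46, "dp": [0, -0.018, 0], "spin": 0},
    {"hand": 46, "dp": [0, -0.024, 0], "spin": 0},
    {"hand": 46, "dp": [0, -0.03, 0], "spin": 0},
    {"hand": 46, "dp": [0, -0.036, 0], "spin": 0},
    {"hand": 46, "dp": [0, -0.042, 0], "spin": 0},
    {"hand": 46, "dp": [0, -0.048, 0], "spin": 0},
    {"hand": 46, "dp": [0, -0.054, 0], "spin": 0},
    {"hand": 46, "dp": [0, -0.06, 0], "spin": 0},
    {"hand": 46, "dp": [0, -0.065, 0], "spin": 0},
    {"hand": 46, "dp": [0, -0.07, 0], "spin": 0},
    {"hand": 46, "dp": [0, -0.075, 0], "spin": 0},
    {"hand": 46, "dp": [0, -0.08, 0], "spin": 0},
    {"hand": 46, "dp": [0, -0.08, 0], "spin": 0},
    {"hand": 46, "dp": [0, -0.08, 0], "spin": 0}
  ]
}}

```text
time: 4.2
ee_pos: [0.51, 0.1799, 0.011]
eef_rot: [0.06, 0.998, 0.0, -0.0]
ft_force: [0.2, -0.2, 0.2]
width: 0.0462
grip_force: 0.0
```

```bash
python3 - <<'E'
from h import *
im,C,s=shot("wrist","w3");print(s["time"],s["ee_pos"],s["width"],s["ft_force"],s["grip_force"],abs(s["joint_vel"]).max())
p0,u,W,a=tube(im,C,90,215);print(p0,u,W,a, "tool",local(s,p0), "dir",Ro.from_quat(s["eef_rot"]).inv().apply(u))
E
```

```text
4.2 [0.50999937 0.17986882 0.01101537] 0.046167411826145234 [ 0.24289683 -0.16991155  0.22782586] 0.0 0.002995707082440114
[0.44577483 0.19004704 0.025     ] [ 9.93744758e-01 -1.11675227e-01 -5.84964097e-30] 0.041402173251335016 [13.2710531  40.37070666] tool [ 0.06498414  0.00234729 -0.01398243] dir [-9.99958006e-01  9.16429459e-03 -3.24501052e-05]
```

View pics/w3.png

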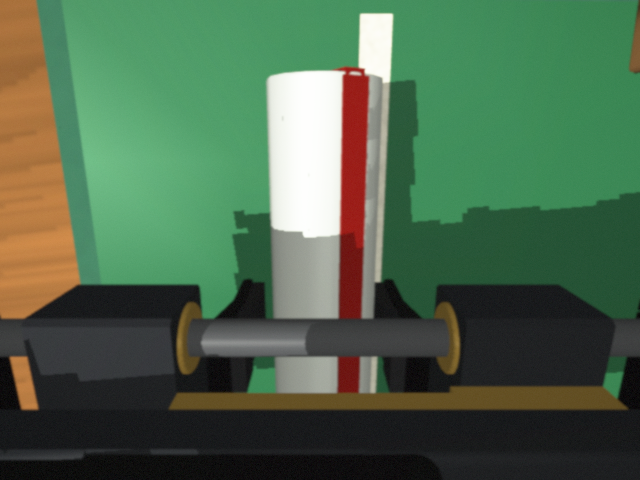

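The tube rolled. The red stripe is now at columns 343–368 on a tube spanning 268–381, about 27° short of up on the +y side. I'll roll roughly 10 mm more.

{"method": "carry_out", "body": {
  "deltas": [
    {"hand": 46, "dp": [0, -0.005, 0], "spin": 0},
    {"hand": 46, "dp": [0, -0.01, 0], "spin": 0},
    {"hand": 46, "dp": [0, -0.015, 0], "spin": 0},
    {"hand": 46, "dp": [0, -0.02, 0], "spin": 0},
    {"hand": 46, "dp": [0, -0.025, 0], "spin": 0},
    {"hand": 46, "dp": [0, -0.029, 0], "spin": 0},
    {"hand": 46, "dp": [0, -0.033, 0], "spin": 0},
    {"hand": 46, "dp": [0, -0.036, 0], "spin": 0},
    {"hand": 46, "dp": [0, -0.038, 0], "spin": 0},
    {"hand": 46, "dp": [0, -0.038, 0], "spin": 0},
    {"hand": 46, "dp": [0, -0.038, 0], "spin": 0}
  ]
}}

```text
time: 5.35
ee_pos: [0.5089, 0.1704, 0.011]
eef_rot: [0.061, 0.998, 0.0, -0.0]
ft_force: [0.2, 0.9, -0.3]
width: 0.0459
grip_force: 0.0
```

```bash
python3 - <<'E'
from h import *
im,C,s=shot("wrist","w4");print(s["time"],s["ee_pos"],s["width"],s["ft_force"],s["grip_force"],abs(s["joint_vel"]).max())
for r in ((90,215),(90,150),(150,215)):
  p0,u,W,a=tube(im,C,*r);print(p0,u,W,a, "tool",local(s,p0), "dir",Ro.from_quat(s["eef_rot"]).inv().apply(u))
E
```

```text
5.35 [0.50885142 0.17043525 0.01102407] 0.04589457014804882 [ 0.23601559  0.9107599  -0.25836068] 0.0 0.0017041245404428788
[0.44498016 0.18353739 0.025     ] [ 9.97582830e-01 -6.94873920e-02  2.37962305e-31] 0.04590801758075833 [-18.20482199   6.94165624] tool [ 0.06498666  0.00529214 -0.01397346] dir [-9.98672502e-01  5.15095359e-02 -3.51515319e-05]
[0.4335237  0.18483407 0.025     ] [ 9.94410705e-01  1.05581014e-01 -1.99271706e-29] 0.04455842005667247 [-17.98034058   6.0223302 ] tool [ 0.07651587  0.00519561 -0.01397304] dir [-9.74378806e-01  2.24913185e-01 -3.06262243e-05]
[0.45539513 0.18235859 0.025     ] [9.80733163e-01 1.95352150e-01 3.38810121e-30] 0.043894254689460316 [-15.5130145    7.97828889] tool [ 0.05450556  0.00537988 -0.01397383] dir [-9.49958821e-01  3.12375156e-01 -2.79023015e-05]
```

```bash
sed -i 's/def tube(im,C,r0,r1,c0=200,c1=440,z=.025):/def tube(im,C,r0,r1,c0=200,c1=440,z=.025,left=False):/; s|L=np.array(L);Rr=np.array(Rr);M=(L+Rr)/2|L=np.array(L);Rr=np.array(Rr)\n    if left:\n        u=np.polyfit(L[:,0],L[:,1],1)[0]; n=np.array([-u,1,0])/np.hypot(u,1); Rr=L+n*.0406\n    M=(L+Rr)/2|' h.py
cat > m.py <<'E'
from h import *
import sys
np.set_printoptions(precision=4,suppress=True)
im,C,s=shot("wrist",sys.argv[1]);print(s["time"],s["ee_pos"],s["width"],s["grip_force"],abs(s["joint_vel"]).max())
for r in ((90,215),(90,150),(150,215)):
  p0,u,W,a=tube(im,C,*r,left=True);print(p0,u,W,a,"stripe",np.mean(a),"tool",local(s,p0),"dir",Ro.from_quat(s["eef_rot"]).inv().apply(u))
hsv=cv2.cvtColor(im,cv2.COLOR_RGB2HSV)
print([(c,hsv[120,c].tolist()) for c in range(365,400,4)])
E
python3 m.py w5
```

```text
5.4 [0.5089 0.1704 0.011 ] 0.046002499808061835 0.0 0.003578291142265381
[0.4447 0.1808 0.025 ] [ 0.9925 -0.1224 -0.    ] 0.040599999998878235 [-10.3413  14.5792] stripe 2.1189916216256783 tool [ 0.0649  0.0026 -0.014 ] dir [-1.     -0.0017 -0.    ]
[0.4334 0.1822 0.025 ] [ 0.9919 -0.1271 -0.    ] 0.040599999980281035 [-10.3087  14.6004] stripe 2.1458270619285127 tool [ 0.0764  0.0026 -0.014 ] dir [-1.     -0.0064 -0.    ]
[0.4552 0.1796 0.025 ] [ 0.9918 -0.128  -0.    ] 0.04059999998991702 [-10.405  14.566] stripe 2.080481924883789 tool [ 0.0543  0.0026 -0.014 ] dir [-1.     -0.0073 -0.    ]
[(365, [45, 15, 209]), (369, [45, 16, 196]), (373, [46, 15, 182]), (377, [47, 14, 164]), (381, [41, 14, 142]), (385, [29, 29, 187]), (389, [27, 30, 189]), (393, [24, 28, 190]), (397, [26, 30, 189])]
```

View pics/w5.png

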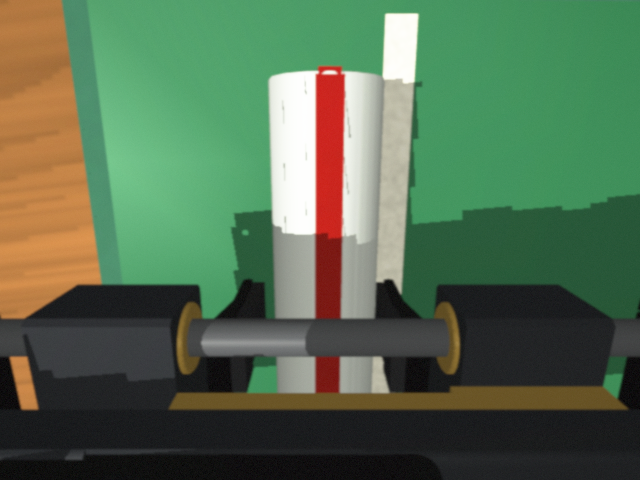

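The stripe is within about 2° of up. One small 0.75 mm nudge will finish it, then I'll open fully, recentre and check that it lies still.

{"method": "carry_out", "body": {
  "deltas": [
    {"hand": 46, "dp": [0, -0.0015, 0], "spin": 0},
    {"hand": 46, "dp": [0, -0.003, 0], "spin": 0},
    {"hand": 46, "dp": [0, -0.003, 0], "spin": 0},
    {"hand": 46, "dp": [0, -0.003, 0], "spin": 0},
    {"hand": 50, "dp": [0, 0, 0], "spin": 0},
    {"hand": 60, "dp": [0, 0.009, 0], "spin": 0},
    {"hand": 80, "dp": [0, 0.009, 0], "spin": 0},
    {"hand": 80, "dp": [0, 0.009, 0], "spin": 0},
    {"hand": 80, "dp": [0, 0.009, 0], "spin": 0},
    {"hand": 80, "dp": [0, 0.009, 0], "spin": 0},
    {"hand": 80, "dp": [0, 0.009, 0], "spin": 0}
  ]
}}

```text
time: 6.55
ee_pos: [0.5091, 0.1726, 0.011]
eef_rot: [0.061, 0.998, 0.0, -0.0]
ft_force: [-0.1, 0.2, -0.4]
width: 0.0794
grip_force: 0.0
```

```bash
python3 m.py w6; python3 m.py w7|head -2
```

```text
6.55 [0.5091 0.1726 0.011 ] 0.07942673683208046 0.0 0.0017381755473368555
[0.4431 0.1847 0.025 ] [ 0.9988 -0.0482  0.    ] 0.040585583851670395 [-25.2759   1.1913] stripe -12.042296544331727 tool [ 0.067  0.004 -0.014] dir [-0.9973  0.0728 -0.    ]
[0.4248 0.1822 0.025 ] [ 0.8231  0.568  -0.    ] 0.03880583105694159 [-25.4078  -5.7291] stripe -15.568427593724484 tool [ 0.0849 -0.0007 -0.014 ] dir [-0.7484  0.6632  0.    ]
[0.47   0.1775 0.025 ] [ 0.3612 -0.9325 -0.    ] 0.03936260171224904 [-46.1756 -32.1313] stripe -39.153488133228954 tool [ 0.0395  0.0001 -0.014 ] dir [-0.4712 -0.882  -0.0001]
[(365, [43, 14, 166]), (369, [41, 14, 149]), (373, [43, 18, 130]), (377, [27, 29, 169]), (381, [26, 29, 176]), (385, [30, 25, 176]), (389, [29, 29, 177]), (393, [26, 30, 177]), (397, [27, 30, 177])]
6.6 [0.5091 0.1726 0.011 ] 0.0792490417508948 0.0 0.0016575893216672494
[0.4429 0.185  0.025 ] [ 0.9999 -0.0169 -0.    ] 0.04059816828013236 [-26.123    0.3751] stripe -12.873940799859424 tool [ 0.0673  0.0043 -0.014 ] dir [-0.9946  0.1041 -0.    ]
```

```bash
python3 - <<'E'
import cv2,numpy as np
im=cv2.imread("pics/w7.png");hsv=cv2.cvtColor(im,cv2.COLOR_BGR2HSV);h,s,v=cv2.split(hsv)
red=((h<10)|(h>170))&(s>90)&(v>50); m=red|((s<80)&(v>90))
for r in range(90,216,12):
    d=np.diff(np.r_[0,m[r,200:440].astype(int),0]);print(r,list(zip(np.nonzero(d==1)[0]+200,np.nonzero(d==-1)[0]+200)),np.nonzero(red[r])[0][[0,-1]])
E
```

```text
90 [(np.int64(260), np.int64(409))] [304 332]
102 [(np.int64(260), np.int64(408))] [304 332]
114 [(np.int64(261), np.int64(408))] [304 332]
126 [(np.int64(261), np.int64(406))] [304 332]
138 [(np.int64(261), np.int64(406))] [304 332]
150 [(np.int64(262), np.int64(332)), (np.int64(333), np.int64(406))] [304 331]
162 [(np.int64(262), np.int64(332)), (np.int64(333), np.int64(405))] [304 331]
174 [(np.int64(263), np.int64(404))] [305 331]
186 [(np.int64(263), np.int64(404))] [305 331]
198 [(np.int64(263), np.int64(403))] [305 331]
210 [(np.int64(264), np.int64(402))] [305 331]
```

View pics/w7.png

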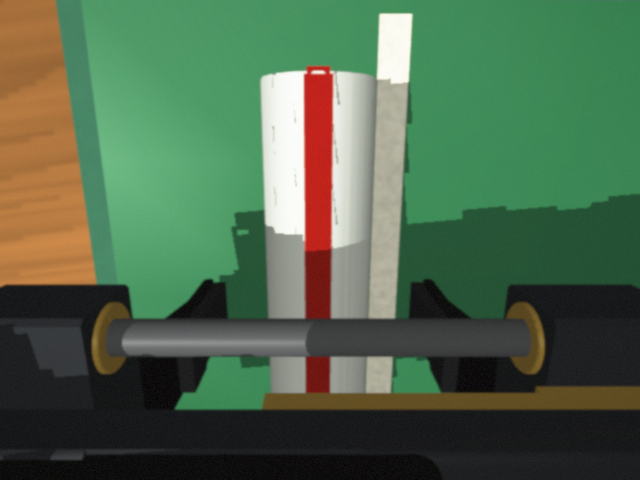

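The tube spans columns 260–376 and the stripe 304–332, both centred at 318. The stripe points straight up, and the tube is free and still. I'll leave it lying there and go and look at the jig.

{"method": "carry_out", "body": {
  "deltas": [
    {"hand": 80, "dp": [0, 0, -0.15], "spin": 0},
    {"hand": 80, "dp": [0, 0, -0.35], "spin": 0},
    {"hand": 80, "dp": [0, 0, -0.55], "spin": 0},
    {"hand": 80, "dp": [0, 0, -0.75], "spin": 0},
    {"hand": 80, "dp": [0, -1, -0.75], "spin": -0.108},
    {"hand": 80, "dp": [0, -1, -0.75], "spin": -0.108},
    {"hand": 80, "dp": [0, -1, -0.75], "spin": -0.108},
    {"hand": 80, "dp": [0, -1, -0.75], "spin": -0.108},
    {"hand": 80, "dp": [0, -1, -0.75], "spin": -0.108},
    {"hand": 80, "dp": [0, -1, -0.75], "spin": -0.108}
  ]
}}

```text
time: 7.65
ee_pos: [0.4777, -0.0821, 0.1989]
eef_rot: [-0.105, 0.995, -0.001, 0.0]
ft_force: [-0.2, 0.2, -0.2]
width: 0.0801
grip_force: 0.0
```

{"method": "carry_out", "body": {
  "deltas": [
    {"hand": 80, "dp": [-0.38, -0.8, 0], "spin": 0},
    {"hand": 80, "dp": [-0.38, -0.8, 0], "spin": 0},
    {"hand": 80, "dp": [-0.38, -0.8, 0], "spin": 0},
    {"hand": 80, "dp": [-0.38, -0.8, 0], "spin": 0},
    {"hand": 80, "dp": [-0.38, -0.8, 0], "spin": 0},
    {"hand": 80, "dp": [-0.38, -0.8, 0], "spin": 0},
    {"hand": 80, "dp": [-0.38, -0.8, 0], "spin": 0}
  ]
}}

```text
time: 8.35
ee_pos: [0.6149, -0.2498, 0.1978]
eef_rot: [-0.109, 0.994, 0.0, -0.001]
ft_force: [-0.2, 0.7, 0.5]
width: 0.0796
grip_force: 0.0
```

```bash
python3 - <<'E'
from h import *
im,C,s=shot("wrist","j1");print(s["time"],s["ee_pos"].tolist(),s["eef_rot"].tolist(),abs(s["joint_vel"]).max())
im,C,s=shot("top","top1")
E
```

```text
8.35 [0.6148964273428321, -0.24982170594409595, 0.19783940472070843] [-0.10876597079299781, 0.9940672078345809, 0.0002680361222246263, -0.0005273158956959744] 0.029454589711762878
```

View pics/j1.png

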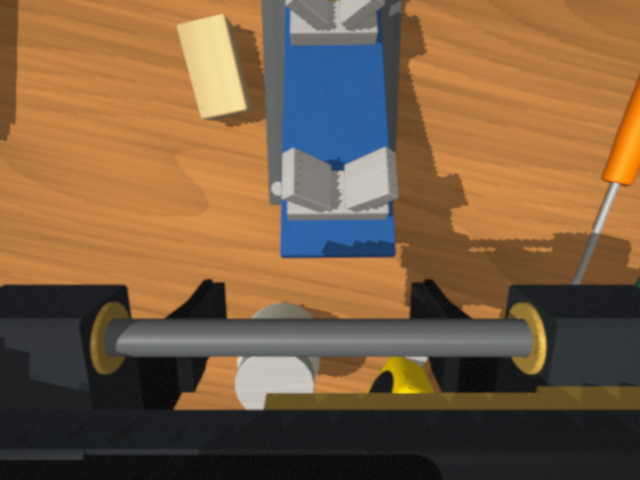

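The view shows the blue plate at columns 281–395, with its upper end at row 256. The upper V-block is at rows 148–218 and the lower one is cut off at the top. I'll back off 75 mm to get the stop in view.

{"method": "carry_out", "body": {
  "deltas": [
    {"hand": 80, "dp": [0.3, 0, 0], "spin": 0},
    {"hand": 80, "dp": [0.3, 0, 0], "spin": 0},
    {"hand": 80, "dp": [0.3, 0, 0], "spin": 0},
    {"hand": 80, "dp": [0.3, 0, 0], "spin": 0},
    {"hand": 80, "dp": [0.3, 0, 0], "spin": 0}
  ]
}}

```text
time: 8.95
ee_pos: [0.5428, -0.2649, 0.1988]
eef_rot: [-0.11, 0.994, 0.0, 0.001]
ft_force: [-0.6, 0.5, 0.8]
width: 0.0796
grip_force: 0.0
```

```bash
python3 - <<'E'
from h import *
im,C,s=shot("wrist","j2");print(s["time"],s["ee_pos"].tolist(),s["eef_rot"].tolist(),abs(s["joint_vel"]).max())
cv2.imwrite("pics/j2z.png",cv2.resize(im[:300,200:480,::-1],None,fx=2,fy=2,interpolation=3))
E
```

```text
8.95 [0.5427635439758128, -0.26493190441317077, 0.1987984137564175] [-0.10999270039285744, 0.9939322052532923, 0.00027964931419409954, 0.0005468243549238995] 0.016899566620958678
```

View pics/j2z.png

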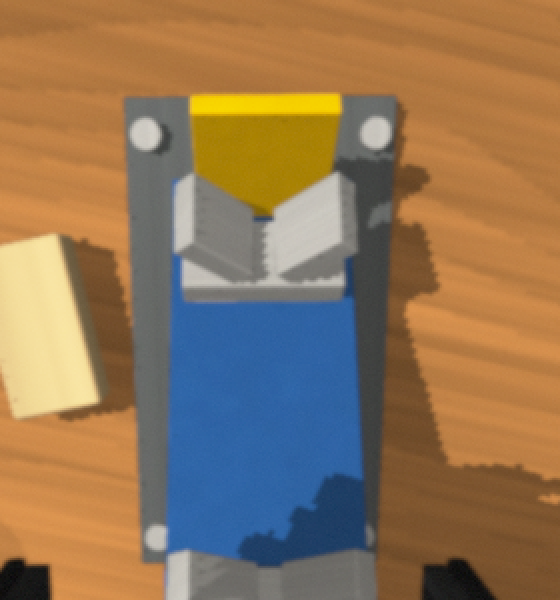

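The jig view, in zoomed coordinates, gives these points:
- **Base plate top corners:** (125,98), (396,97), and (141,562) at lower left.
- **Stop's inner top edge:** (192,115)–(340,113).
- **Stop's outer top edge:** (190,95)–(342,94).
- **Lower V-block's outer top edge:** about x = 176 and x = 357.

```bash
cat > jig.py <<'E'
from h import *
np.set_printoptions(precision=4,suppress=True)
s=dict(ee_pos=np.array([0.54276354,-0.2649319,0.19879841]),eef_rot=np.array([-0.10999270,0.99393221,0.00027965,0.00054682]))
C=cam("wrist",s); P=lambda u,v,z:onz((u/2+200-.25,v/2-.25),C,z)
a=.56; S,K=np.sin(a),np.cos(a)
b=[P(125,98,.008),P(396,97,.008),P(141,562,.008),P(378,562,.008)]
print("base",[q[:2] for q in b],"width",np.linalg.norm(b[1]-b[0]),"len",np.linalg.norm(b[2]-b[0]))
ux=(b[2]-b[0]);print("yaw side",np.degrees(np.arctan2(ux[1],ux[0])))
w=b[1]-b[0];print("yaw from width",np.degrees(np.arctan2(-w[0],w[1])))
zi=.112-.09*S+.012*K; zo=.112-.098*S+.012*K
i=[P(192,115,zi),P(340,113,zi)];o=[P(190,95,zo),P(342,94,zo)]
print("stop w",np.linalg.norm(i[1]-i[0]),np.linalg.norm(o[1]-o[0]))
for w in (i,o):
    d=w[1]-w[0];print("yaw stop",np.degrees(np.arctan2(-d[0],d[1])))
yaw=np.radians(12.5);u=np.array([np.cos(yaw),np.sin(yaw),0]);n=np.array([-u[1],u[0],0])
for w,x in ((i,-.09),(o,-.098)):
    m=(w[0]+w[1])/2; O=m-u*(x*K-.012*S); print("O from stop",O[:2],"lat",O@n,"along",O@u)
m=(b[0]+b[1])/2;print("base lower mid lat",m@n,"along",m@u, "centre along", m@u+.1)
z5,z8=.112-.052*S-.003*K,.112-.08*S-.003*K
for L,R,z,x in ((P(176,250,z5),P(357,252,z5),z5,-.052),(P(176,182,z8),P(354,180,z8),z8,-.08)):
    m=(L+R)/2;print("blk w",np.linalg.norm(R-L),"lat",m@n,"O along",m@u-(x*K+.003*S))
E
python3 jig.py
```

```text
base [array([ 0.4197, -0.3383]), array([ 0.3955, -0.2325]), array([ 0.6128, -0.2946]), array([ 0.5886, -0.1869])] width 0.10858118194062823 len 0.19803313177495233
yaw side 12.758312935965089
yaw from width 12.88387338021221
stop w 0.04836592890234719 0.050116938961798266
yaw stop 13.403047195639958
yaw stop 13.035354493612363
O from stop [ 0.5049 -0.2638] lat -0.36681752282689783 along 0.4357965965361161
O from stop [ 0.505  -0.2637] lat -0.36674682676364984 along 0.43595247376160284
base lower mid lat -0.36684418023768117 along 0.3361663266402255 centre along 0.4361663266402255
blk w 0.060098088266749436 lat -0.3663416861737787 O along 0.4387580736888329
blk w 0.06090544026756067 lat -0.3666343897377845 O along 0.43925861832070456
```

The measurements agree: jig yaw is about 12.85° and the channel origin is about (0.505, −0.263). The base width (109 mm), length (198 mm), stop (50 mm) and V-block (60 mm) match the given sizes. Going back to the tube.

{"method": "carry_out", "body": {
  "deltas": [
    {"hand": 80, "dp": [-0.12, 0.87, 0], "spin": 0.108},
    {"hand": 80, "dp": [-0.12, 0.87, 0], "spin": 0.108},
    {"hand": 80, "dp": [-0.12, 0.87, 0], "spin": 0.108},
    {"hand": 80, "dp": [-0.12, 0.87, 0], "spin": 0.108},
    {"hand": 80, "dp": [-0.12, 0.87, 0], "spin": 0.108},
    {"hand": 80, "dp": [-0.12, 0.87, 0], "spin": 0.108},
    {"hand": 80, "dp": [-0.12, 0.87, 0], "spin": 0.108}
  ]
}}

```text
time: 9.7
ee_pos: [0.5244, -0.0467, 0.1985]
eef_rot: [0.059, 0.998, -0.0, 0.0]
ft_force: [-0.6, -0.1, 0.1]
width: 0.0801
grip_force: 0.0
```

```bash
python3 - <<'E'
from h import *
s=read_state();Rm=Ro.from_quat(s["eef_rot"]).as_matrix()
print(s["ee_pos"],np.degrees(np.arctan2(Rm[1,0],Rm[0,0])), local(s,[.5091,.1726,.16])/.25)
E
```

```text
[ 0.52435171 -0.04673378  0.19853792] 173.20240549030405 [0.16444135 0.86398008 0.15394466]
```

{"method": "carry_out", "body": {
  "deltas": [
    {"hand": 80, "dp": [0.165, 0.864, 0.15], "spin": 0},
    {"hand": 80, "dp": [0.165, 0.864, 0.15], "spin": 0},
    {"hand": 80, "dp": [0.165, 0.864, 0.15], "spin": 0},
    {"hand": 80, "dp": [0.165, 0.864, 0.15], "spin": 0},
    {"hand": 80, "dp": [0.165, 0.864, 0.15], "spin": 0},
    {"hand": 80, "dp": [0.165, 0.864, 0.15], "spin": 0},
    {"hand": 80, "dp": [0.165, 0.864, 0.15], "spin": 0}
  ]
}}

```text
time: 10.4
ee_pos: [0.5098, 0.1705, 0.1608]
eef_rot: [0.061, 0.998, -0.0, -0.0]
ft_force: [0.1, -0.6, -0.4]
width: 0.0798
grip_force: 0.0
```

```bash
cat > m2.py <<'E'
from h import *
import sys
np.set_printoptions(precision=4,suppress=True)
r0,r1=int(sys.argv[2]),int(sys.argv[3])
im,C,s=shot("wrist",sys.argv[1]);print(s["time"],s["ee_pos"],s["width"],s["grip_force"],abs(s["joint_vel"]).max())
hsv=cv2.cvtColor(im,cv2.COLOR_RGB2HSV);h,sa,v=cv2.split(hsv);red=((h<10)|(h>170))&(sa>110)&(v>50);m=red|((sa<80)&(v>70))
for r in range(r0,r1,(r1-r0)//5):
    q=np.nonzero(red[r,200:440])[0]+200; a=q.min()
    while m[r,a-1] or m[r,a-2]: a-=1
    L=onz((a-.5,r),C,.025); e=[onz((x,r),C,.045) for x in (q.min()-.5,q.max()+.5)]
    l=local(s,L);k=[local(s,x)[1] for x in e]
    print(r,a,q.min(),q.max(),"axis tool y",l[1]+.0203,"at x",l[0],"stripe mid y",np.mean(k))
print("near end tool x",local(s,onz((318,np.nonzero(red[:300,318])[0].min()),C,.04))[0], np.nonzero(red[:300,318])[0].min(), "TCP to (.5091,.1726,.011)",local(s,[.5091,.1726,.011])/.25)
E
python3 m2.py w8 110 300
```

```text
10.4 [0.5098 0.1705 0.1608] 0.07977267301844759 0.0 0.021469960961020912
110 292 315 326 axis tool y 0.0014868184908170927 at x 0.08683267496444405 stripe mid y 0.0014317030205041501
148 293 315 326 axis tool y 0.0017859987985109037 at x 0.060813264473145855 stripe mid y 0.001498642057639246
186 293 315 326 axis tool y 0.0013627441019573167 at x 0.0335050738526759 stripe mid y 0.0015688945792161455
224 294 316 326 axis tool y 0.0016739615983335822 at x 0.004811618255959555 stripe mid y 0.0019952239421972976
262 294 316 325 axis tool y 0.0012257460542035824 at x -0.025377160513674876 stripe mid y 0.001720397875913673
near end tool x 0.09178631123026684 101 TCP to (.5091,.1726,.011) [0.0038 0.0086 0.5992]
```

{"method": "carry_out", "body": {
  "deltas": [
    {"hand": 80, "dp": [0.006, 0.0075, 0.2], "spin": 0},
    {"hand": 80, "dp": [0.006, 0.0075, 0.4], "spin": 0},
    {"hand": 80, "dp": [0.006, 0.0075, 0.52], "spin": 0},
    {"hand": 80, "dp": [0.006, 0.0075, 0.58], "spin": 0},
    {"hand": 80, "dp": [0.006, 0.0075, 0.597], "spin": 0},
    {"hand": 60, "dp": [0.006, 0.0075, 0.597], "spin": 0},
    {"hand": 48, "dp": [0.006, 0.0075, 0.597], "spin": 0},
    {"hand": 48, "dp": [0.006, 0.0075, 0.597], "spin": 0},
    {"hand": 48, "dp": [0.006, 0.0075, 0.597], "spin": 0}
  ]
}}

```text
time: 11.35
ee_pos: [0.5085, 0.1741, 0.0127]
eef_rot: [0.061, 0.998, 0.0, 0.001]
ft_force: [-0.3, -0.0, -0.6]
width: 0.0559
grip_force: 0.0
```

```bash
python3 m2.py w9 90 215
```

```text
11.35 [0.5085 0.1741 0.0127] 0.05587313578712027 0.0 0.005303406630465133
90 257 300 327 axis tool y -0.001358418055176877 at x 0.08608949934080262 stripe mid y -0.0016211945428545
115 258 300 327 axis tool y -0.0013302873504074872 at x 0.07778441800712743 stripe mid y -0.0016342742629860177
140 258 301 327 axis tool y -0.0016602245105519844 at x 0.06921510854377048 stripe mid y -0.0014923242113301376
165 259 301 327 axis tool y -0.0016360576948623723 at x 0.06036950642426204 stripe mid y -0.0015037459334977365
190 260 301 327 axis tool y -0.0016110978290084475 at x 0.05123362997550598 stripe mid y -0.0015155423912871393
near end tool x 0.09051425392339192 70 TCP to (.5091,.1726,.011) [-0.0032 -0.0055  0.0069]
```

{"method": "carry_out", "body": {
  "deltas": [
    {"hand": 56, "dp": [0, -0.006, 0.005], "spin": 0},
    {"hand": 56, "dp": [0, -0.006, 0.005], "spin": 0},
    {"hand": 56, "dp": [0, -0.006, 0.005], "spin": 0},
    {"hand": 44, "dp": [0, -0.006, 0.005], "spin": 0},
    {"hand": 36, "dp": [0, -0.006, 0.005], "spin": 0},
    {"hand": 36, "dp": [0, -0.006, 0.005], "spin": 0},
    {"hand": 36, "dp": [0, -0.006, 0.005], "spin": 0},
    {"hand": 36, "dp": [0, -0.006, 0.005], "spin": 0},
    {"hand": 36, "dp": [0, -0.006, 0.005], "spin": 0},
    {"hand": 36, "dp": [0, -0.006, 0.005], "spin": 0}
  ],
  "force": 15
}}

```text
time: 12.4
ee_pos: [0.5077, 0.1725, 0.0106]
eef_rot: [0.06, 0.998, 0.0, 0.0]
ft_force: [1.3, 0.9, -0.1]
width: 0.0393
grip_force: 15.0
```

```bash
python3 m2.py w10 90 215
```

```text
12.4 [0.5077 0.1725 0.0106] 0.03929065025385197 14.999941438436508 0.00172531702494459
90 260 303 331 axis tool y -3.428631188155673e-05 at x 0.08589666474412357 stripe mid y -0.0005621100537972225
115 261 303 331 axis tool y 1.095187803921635e-05 at x 0.0777056938412967 stripe mid y -0.0005587384834485653
140 262 304 330 axis tool y 5.7620794733169445e-05 at x 0.06925567098724932 stripe mid y -0.0005552622903592232
165 262 304 330 axis tool y -0.0002539050750657301 at x 0.06053375493797504 stripe mid y -0.0005516723686099648
190 263 304 330 axis tool y -0.00021003702736768076 at x 0.05152734847543533 stripe mid y -0.000547965195175034
near end tool x 0.08994636702292005 71 TCP to (.5091,.1726,.011) [-0.0056  0.0011 -0.0018]
```

The grip is firm at 15 N, with the stripe within about 1.5° of up and the tube centred between the pads. Next is a gentle lift and the carry across.

{"method": "carry_out", "body": {
  "deltas": [
    {"hand": 36, "dp": [0, 0, -0.02], "spin": 0},
    {"hand": 36, "dp": [0, 0, -0.06], "spin": 0},
    {"hand": 36, "dp": [0, 0, -0.12], "spin": 0},
    {"hand": 36, "dp": [0, 0, -0.2], "spin": 0},
    {"hand": 36, "dp": [0, 0, -0.3], "spin": 0},
    {"hand": 36, "dp": [0, 0, -0.4], "spin": 0},
    {"hand": 36, "dp": [0, 0, -0.5], "spin": 0},
    {"hand": 36, "dp": [0, 0, -0.6], "spin": 0},
    {"hand": 36, "dp": [0, 0, -0.7], "spin": 0},
    {"hand": 36, "dp": [0, 0, -0.78], "spin": 0},
    {"hand": 36, "dp": [0, 0, -0.82], "spin": 0},
    {"hand": 36, "dp": [0, 0, -0.84], "spin": 0}
  ]
}}

```text
time: 13.65
ee_pos: [0.5077, 0.1723, 0.2215]
eef_rot: [0.061, 0.998, 0.0, 0.0]
ft_force: [-0.2, 0.1, -4.9]
width: 0.0394
grip_force: 15.0
```

{"method": "carry_out", "body": {
  "deltas": [
    {"hand": 36, "dp": [0, -0.02, 0], "spin": 0},
    {"hand": 36, "dp": [0, -0.06, 0], "spin": 0},
    {"hand": 36, "dp": [-0.01, -0.12, 0], "spin": -0.01},
    {"hand": 36, "dp": [-0.02, -0.2, 0], "spin": -0.02},
    {"hand": 36, "dp": [-0.03, -0.28, 0], "spin": -0.03},
    {"hand": 36, "dp": [-0.05, -0.36, 0], "spin": -0.045},
    {"hand": 36, "dp": [-0.06, -0.44, 0], "spin": -0.06},
    {"hand": 36, "dp": [-0.07, -0.52, 0], "spin": -0.075},
    {"hand": 36, "dp": [-0.08, -0.6, 0], "spin": -0.09},
    {"hand": 36, "dp": [-0.09, -0.68, 0], "spin": -0.1},
    {"hand": 36, "dp": [-0.1, -0.76, 0], "spin": -0.108},
    {"hand": 36, "dp": [-0.11, -0.83, 0], "spin": -0.11},
    {"hand": 36, "dp": [-0.12, -0.87, 0], "spin": -0.11},
    {"hand": 36, "dp": [-0.12, -0.9, 0], "spin": -0.11},
    {"hand": 36, "dp": [-0.12, -0.9, 0], "spin": -0.11}
  ]
}}

```text
time: 15.15
ee_pos: [0.5099, -0.0555, 0.2202]
eef_rot: [-0.111, 0.994, -0.0, -0.0]
ft_force: [-0.7, 0.3, -4.3]
width: 0.04
grip_force: 15.0
```

```bash
python3 - <<'E'
from h import *
s=read_state();Rm=Ro.from_quat(s["eef_rot"]).as_matrix()
print(s["ee_pos"],np.degrees(np.arctan2(Rm[1,0],Rm[0,0])), local(s,[.5133,-.261,.19])/.25,s["grip_force"],s["width"],s["ft_force"])
E
```

```text
[ 0.50988166 -0.05551749  0.22015866] -167.2240390022298 [ 0.16833692 -0.80460221  0.12077512] 14.998954832553864 0.0399655764269934 [-0.67705615  0.28711548 -4.28649736]
```

{"method": "carry_out", "body": {
  "deltas": [
    {"hand": 36, "dp": [0.01, -0.03, 0], "spin": 0},
    {"hand": 36, "dp": [0.02, -0.08, 0], "spin": 0},
    {"hand": 36, "dp": [0.03, -0.15, 0], "spin": 0},
    {"hand": 36, "dp": [0.05, -0.23, 0], "spin": 0},
    {"hand": 36, "dp": [0.07, -0.31, 0], "spin": 0},
    {"hand": 36, "dp": [0.08, -0.39, 0], "spin": 0},
    {"hand": 36, "dp": [0.1, -0.47, 0], "spin": 0},
    {"hand": 36, "dp": [0.11, -0.55, 0], "spin": 0},
    {"hand": 36, "dp": [0.13, -0.63, 0], "spin": 0},
    {"hand": 36, "dp": [0.15, -0.7, 0], "spin": 0},
    {"hand": 36, "dp": [0.16, -0.755, 0], "spin": 0},
    {"hand": 36, "dp": [0.168, -0.785, 0.02], "spin": 0},
    {"hand": 36, "dp": [0.168, -0.805, 0.04], "spin": 0},
    {"hand": 36, "dp": [0.168, -0.805, 0.06], "spin": 0},
    {"hand": 36, "dp": [0.168, -0.805, 0.06], "spin": 0},
    {"hand": 36, "dp": [0.168, -0.805, 0.06], "spin": 0}
  ]
}}

```text
time: 16.75
ee_pos: [0.5143, -0.2594, 0.2053]
eef_rot: [-0.113, 0.994, 0.0, -0.0]
ft_force: [0.9, -0.3, -3.9]
width: 0.0396
grip_force: 15.0
```

```bash
python3 - <<'E'
from h import *
np.set_printoptions(precision=4,suppress=True)
im,C,s=shot("wrist","k1");Rm=Ro.from_quat(s["eef_rot"]).as_matrix()
print(s["time"],s["ee_pos"],np.degrees(np.arctan2(Rm[1,0],Rm[0,0]))%360, local(s,[.5133,-.261,.0976+.0053])/.25,s["ft_force"])
hsv=cv2.cvtColor(im,cv2.COLOR_RGB2HSV);h,sa,v=cv2.split(hsv);red=((h<10)|(h>170))&(sa>150)&(v>50)
m=((sa<70)&(v>120))
for r in (60,90,120,150,180,210,240): 
    q=np.nonzero(red[r,250:390])[0]+250; w=np.nonzero(m[r,230:410])[0]+230; print(r,q.min() if len(q) else None,q.max() if len(q) else None,w.min() if len(w) else None,w.max() if len(w) else None)
im=camera("top");cv2.imwrite("pics/top2.png",im[:,:,::-1])
E
```

```text
16.75 [ 0.5143 -0.2594  0.2053] 192.92538786275168 [ 0.0052 -0.0058  0.4097] [ 0.9475 -0.334  -3.854 ]
60 None None None None
90 304 331 259 375
120 304 330 253 374
150 305 330 254 373
180 305 330 255 371
210 305 329 264 370
240 305 329 265 369
```

{"method": "carry_out", "body": {
  "deltas": [
    {"hand": 36, "dp": [0.005, -0.006, 0.03], "spin": 0},
    {"hand": 36, "dp": [0.005, -0.006, 0.08], "spin": 0},
    {"hand": 36, "dp": [0.005, -0.006, 0.14], "spin": 0},
    {"hand": 36, "dp": [0.005, -0.006, 0.19], "spin": 0},
    {"hand": 36, "dp": [0.005, -0.006, 0.22], "spin": 0},
    {"hand": 36, "dp": [0.005, -0.006, 0.24], "spin": 0},
    {"hand": 36, "dp": [0.005, -0.006, 0.25], "spin": 0},
    {"hand": 36, "dp": [0.005, -0.006, 0.26], "spin": 0},
    {"hand": 36, "dp": [0.005, -0.006, 0.27], "spin": 0},
    {"hand": 36, "dp": [0.005, -0.006, 0.28], "spin": 0},
    {"hand": 36, "dp": [0.005, -0.006, 0.29], "spin": 0},
    {"hand": 36, "dp": [0.005, -0.006, 0.3], "spin": 0}
  ]
}}

```text
time: 18.05
ee_pos: [0.5133, -0.2619, 0.1304]
eef_rot: [-0.112, 0.994, 0.0, 0.0]
ft_force: [-1.0, 0.0, -3.4]
width: 0.0395
grip_force: 15.0
```

```bash
cat > k.py <<'E'
from h import *
import sys
np.set_printoptions(precision=4,suppress=True)
im,C,s=shot("wrist",sys.argv[1]);Rm=Ro.from_quat(s["eef_rot"]).as_matrix()
print(s["time"],s["ee_pos"],np.degrees(np.arctan2(Rm[1,0],Rm[0,0]))%360,s["ft_force"],s["torque"],s["width"],s["grip_force"])
h,sa,v=cv2.split(cv2.cvtColor(im,cv2.COLOR_RGB2HSV));red=(((h<8)|(h>172))&(sa>140)&(v>50));red[:,:270]=0;red[:,370:]=0;red[285:]=0
ys=np.nonzero(red.sum(1)>8)[0];r0=ys.min();x=red[r0+5];q=np.nonzero(red[r0+2:r0+8].any(0))[0]
# stripe's lower end rim: distance from width (9 mm) and from ray cut with tube model about grasp pivot
piv=s["ee_pos"]+Rm@np.array([0,0,-.0144])
o,d=ray((q.mean(),r0),C)
xh=Rm[:,0]; # towards lower end
from scipy.optimize import brentq
def f(t):
    X=piv+xh*(.09*np.cos(t)-.02*-np.sin(t))+np.array([0,0,1])*(-.09*np.sin(t)+.02*np.cos(t)); return proj(X,C)[1]-r0
ts=np.linspace(-.2,1,61);fv=[f(t) for t in ts]
print("row",r0,"cols",q.min(),q.max(),"tilt deg",[round(np.degrees(brentq(f,a,b)),1) for a,b,u,w in zip(ts,ts[1:],fv,fv[1:]) if u*w<0])
for r in range(r0+5,285,25):
    q=np.nonzero(red[r])[0]; print(r,q.min(),q.max(),end="; ")
E
python3 k.py k2
```

```text
18.05 [ 0.5133 -0.2619  0.1304] 192.86730871111806 [-1.0479  0.0034 -3.3749] [0.2785 0.2065 0.0574] 0.03946000654543246 15.000107288360596
row 72 cols 304 327 tilt deg [np.float64(-4.5), np.float64(14.4)]
77 306 325; 102 304 327; 127 304 328; 152 304 328; 177 305 328; 202 305 328; 227 305 328; 252 305 328; 277 306 328;
```

The tube has begun to tilt on the upper V-block, about 10–14° so far, with almost no contact force. I'll keep going slowly.

{"method": "carry_out", "body": {
  "deltas": [
    {"hand": 36, "dp": [0, 0, 0.007], "spin": 0},
    {"hand": 36, "dp": [0, 0, 0.014], "spin": 0},
    {"hand": 36, "dp": [0, 0, 0.021], "spin": 0},
    {"hand": 36, "dp": [0, 0, 0.028], "spin": 0},
    {"hand": 36, "dp": [0, 0, 0.035], "spin": 0},
    {"hand": 36, "dp": [0, 0, 0.042], "spin": 0},
    {"hand": 36, "dp": [0, 0, 0.049], "spin": 0},
    {"hand": 36, "dp": [0, 0, 0.056], "spin": 0},
    {"hand": 36, "dp": [0, 0, 0.063], "spin": 0},
    {"hand": 36, "dp": [0, 0, 0.07], "spin": 0},
    {"hand": 36, "dp": [0, 0, 0.07], "spin": 0}
  ]
}}

```text
time: 19.2
ee_pos: [0.5131, -0.2619, 0.1127]
eef_rot: [-0.112, 0.994, 0.0, -0.0]
ft_force: [0.3, 1.3, -3.0]
width: 0.04
grip_force: 15.0
```

```bash
python3 k.py k3
```

```text
19.2 [ 0.5131 -0.2619  0.1127] 192.86067339089496 [ 0.2779  1.2627 -2.9804] [ 0.3055 -0.0111  0.109 ] 0.039950846075837015 14.998010225244798
row 89 cols 305 326 tilt deg [np.float64(28.2)]
94 306 326; 119 306 326; 144 306 326; 169 306 326; 194 306 327; 219 306 327; 244 306 328; 269 306 328;
```

{"method": "carry_out", "body": {
  "deltas": [
    {"hand": 36, "dp": [0, 0, 0.004], "spin": 0},
    {"hand": 36, "dp": [0, 0, 0.008], "spin": 0},
    {"hand": 36, "dp": [0, 0, 0.012], "spin": 0},
    {"hand": 36, "dp": [0, 0, 0.016], "spin": 0},
    {"hand": 36, "dp": [0, 0, 0.02], "spin": 0},
    {"hand": 36, "dp": [0, 0, 0.024], "spin": 0},
    {"hand": 36, "dp": [0, 0, 0.028], "spin": 0},
    {"hand": 36, "dp": [0, 0, 0.028], "spin": 0}
  ]
}}

```text
time: 20.05
ee_pos: [0.5132, -0.2619, 0.1058]
eef_rot: [-0.112, 0.994, 0.0, -0.0]
ft_force: [0.6, 1.3, -2.8]
width: 0.0397
grip_force: 15.0
```

```bash
python3 k.py k4
```

```text
20.05 [ 0.5132 -0.2619  0.1058] 192.86221170561038 [ 0.5933  1.2704 -2.8482] [0.3561 0.0029 0.1153] 0.039666729081147385 14.999525207094848
row 97 cols 306 326 tilt deg [np.float64(33.1)]
102 306 325; 127 307 325; 152 307 326; 177 307 327; 202 307 327; 227 307 328; 252 307 328; 277 307 328;
```

{"method": "carry_out", "body": {
  "deltas": [
    {"hand": 36, "dp": [0, 0, 0.003], "spin": 0},
    {"hand": 36, "dp": [0, 0, 0.006], "spin": 0},
    {"hand": 36, "dp": [0, 0, 0.009], "spin": 0},
    {"hand": 36, "dp": [0, 0, 0.012], "spin": 0},
    {"hand": 36, "dp": [0, 0, 0.012], "spin": 0}
  ]
}}

```text
time: 20.6
ee_pos: [0.5135, -0.2614, 0.1041]
eef_rot: [-0.112, 0.994, 0.001, 0.0]
ft_force: [-5.4, 6.6, 10.4]
width: 0.0398
grip_force: 15.0
```

```bash
python3 k.py k5
```

```text
20.6 [ 0.5135 -0.2614  0.1041] 192.87521560851556 [-5.3671  6.5552 10.3997] [1.3849 1.1822 0.0538] 0.03976996426569875 15.000325904356941
row 98 cols 308 327 tilt deg [np.float64(33.8)]
103 308 326; 128 308 327; 153 308 327; 178 308 328; 203 308 328; 228 308 328; 253 308 329; 278 308 329;
```

The tube is seated in the Vs, with about 14 N of reaction and a slight sideways load toward +y. I'll relax that slightly and slide down the slope toward the stop.

{"method": "carry_out", "body": {
  "deltas": [
    {"hand": 36, "dp": [0, 0.002, -0.002], "spin": 0},
    {"hand": 36, "dp": [0, 0.004, -0.003], "spin": 0},
    {"hand": 36, "dp": [0.0034, 0.004, -0.0008], "spin": 0},
    {"hand": 36, "dp": [0.0068, 0.004, 0.0013], "spin": 0},
    {"hand": 36, "dp": [0.0102, 0.004, 0.0034], "spin": 0},
    {"hand": 36, "dp": [0.0136, 0.004, 0.0055], "spin": 0},
    {"hand": 36, "dp": [0.017, 0.004, 0.0076], "spin": 0},
    {"hand": 36, "dp": [0.0204, 0.004, 0.0097], "spin": 0},
    {"hand": 36, "dp": [0.0238, 0.004, 0.0119], "spin": 0},
    {"hand": 36, "dp": [0.0238, 0.004, 0.0119], "spin": 0}
  ]
}}

```text
time: 21.65
ee_pos: [0.5069, -0.2625, 0.0998]
eef_rot: [-0.112, 0.994, -0.0, -0.0]
ft_force: [0.1, -1.2, -2.6]
width: 0.0396
grip_force: 15.0
```

```bash
python3 k.py k6
```

```text
21.65 [ 0.5069 -0.2625  0.0998] 192.84940442244718 [ 0.0567 -1.2093 -2.5537] [-0.3312 -0.0207 -0.1005] 0.03957655710367936 14.991037517320365
row 99 cols 309 328 tilt deg [np.float64(34.3)]
104 309 328; 129 309 328; 154 309 328; 179 309 328; 204 309 329; 229 308 329; 254 308 329; 279 308 329;
```

{"method": "carry_out", "body": {
  "deltas": [
    {"hand": 36, "dp": [0.0034, 0, 0.0022], "spin": 0},
    {"hand": 36, "dp": [0.0068, 0, 0.0044], "spin": 0},
    {"hand": 36, "dp": [0.0102, 0, 0.0066], "spin": 0},
    {"hand": 36, "dp": [0.0102, 0, 0.0066], "spin": 0}
  ]
}}

```text
time: 22.1
ee_pos: [0.5046, -0.263, 0.0984]
eef_rot: [-0.112, 0.994, -0.0, 0.0]
ft_force: [0.1, -2.4, -1.3]
width: 0.0396
grip_force: 15.0
```

```bash
python3 k.py k7
```

```text
22.1 [ 0.5046 -0.263   0.0984] 192.85609302398703 [ 0.0956 -2.4413 -1.3356] [-0.4965 -0.1542 -0.1178] 0.0395783980916007 14.991073461715132
row 99 cols 309 328 tilt deg [np.float64(34.3)]
104 309 328; 129 309 328; 154 309 328; 179 309 328; 204 308 329; 229 308 329; 254 308 329; 279 308 329;
```

{"method": "carry_out", "body": {
  "deltas": [
    {"hand": 36, "dp": [0.0034, 0, 0.0022], "spin": 0},
    {"hand": 36, "dp": [0.0068, 0, 0.0044], "spin": 0},
    {"hand": 36, "dp": [0.0068, 0, 0.0044], "spin": 0}
  ]
}}

```text
time: 22.45
ee_pos: [0.503, -0.2634, 0.0973]
eef_rot: [-0.112, 0.994, -0.0, 0.0]
ft_force: [0.7, -3.2, 0.1]
width: 0.0395
grip_force: 15.0
```

{"method": "carry_out", "body": {
  "deltas": [
    {"hand": 36, "dp": [0.0034, 0, 0.0022], "spin": 0},
    {"hand": 36, "dp": [0.0034, 0, 0.0022], "spin": 0}
  ]
}}

```text
time: 22.65
ee_pos: [0.5027, -0.2635, 0.097]
eef_rot: [-0.112, 0.994, -0.0, 0.0]
ft_force: [2.2, -2.1, 2.9]
width: 0.0397
grip_force: 15.0
```

```bash
python3 k.py k8; python3 - <<'E'
import cv2,numpy as np
im=cv2.imread("pics/k8.png");h,s,v=cv2.split(cv2.cvtColor(im,cv2.COLOR_BGR2HSV))
for c in (295,318,340):
    print(c,[(r,h[r,c],s[r,c],v[r,c]) for r in range(60,112,4)])
E
```

```text
22.65 [ 0.5027 -0.2635  0.097 ] 192.87072598128037 [ 2.1544 -2.0967  2.9113] [-0.4305 -0.486  -0.0894] 0.03967353209963668 14.994184071547352
row 99 cols 309 328 tilt deg [np.float64(34.3)]
104 309 328; 129 309 328; 154 309 328; 179 309 329; 204 309 329; 229 308 329; 254 308 330; 279 308 329; 295 [(60, np.uint8(15), np.uint8(161), np.uint8(193)), (64, np.uint8(15), np.uint8(162), np.uint8(183)), (68, np.uint8(15), np.uint8(162), np.uint8(183)), (72, np.uint8(14), np.uint8(162), np.uint8(180)), (76, np.uint8(14), np.uint8(165), np.uint8(179)), (80, np.uint8(15), np.uint8(164), np.uint8(177)), (84, np.uint8(14), np.uint8(155), np.uint8(178)), (88, np.uint8(60), np.uint8(5), np.uint8(113)), (92, np.uint8(75), np.uint8(4), np.uint8(114)), (96, np.uint8(21), np.uint8(176), np.uint8(210)), (100, np.uint8(26), np.uint8(255), np.uint8(250)), (104, np.uint8(26), np.uint8(65), np.uint8(250)), (108, np.uint8(40), np.uint8(3), np.uint8(252))]
318 [(60, np.uint8(14), np.uint8(161), np.uint8(195)), (64, np.uint8(14), np.uint8(163), np.uint8(193)), (68, np.uint8(14), np.uint8(159), np.uint8(186)), 
[... 445 characters left out ...]
(108, np.uint8(1), np.uint8(217), np.uint8(197))]
340 [(60, np.uint8(15), np.uint8(159), np.uint8(188)), (64, np.uint8(15), np.uint8(165), np.uint8(189)), (68, np.uint8(15), np.uint8(162), np.uint8(191)), (72, np.uint8(15), np.uint8(164), np.uint8(187)), (76, np.uint8(15), np.uint8(162), np.uint8(183)), (80, np.uint8(14), np.uint8(160), np.uint8(182)), (84, np.uint8(15), np.uint8(153), np.uint8(163)), (88, np.uint8(68), np.uint8(9), np.uint8(112)), (92, np.uint8(60), np.uint8(5), np.uint8(112)), (96, np.uint8(21), np.uint8(174), np.uint8(209)), (100, np.uint8(26), np.uint8(255), np.uint8(249)), (104, np.uint8(24), np.uint8(80), np.uint8(237)), (108, np.uint8(45), np.uint8(9), np.uint8(230))]
```

{"method": "carry_out", "body": {
  "deltas": [
    {"hand": 36, "dp": [0.004, 0.001, 0.0018], "spin": 0},
    {"hand": 36, "dp": [0.008, 0.002, 0.0036], "spin": 0},
    {"hand": 36, "dp": [0.008, 0.002, 0.0036], "spin": 0}
  ]
}}

```text
time: 23.0
ee_pos: [0.5026, -0.2635, 0.097]
eef_rot: [-0.113, 0.994, -0.001, 0.002]
ft_force: [7.9, -2.5, 3.8]
width: 0.0397
grip_force: 15.0
```

```bash
python3 k.py k9
```

```text
23.0 [ 0.5026 -0.2635  0.097 ] 192.92145245735836 [ 7.8936 -2.5447  3.7547] [-0.5102 -1.8252 -0.1218] 0.03972959246610555 14.998793781269342
row 99 cols 309 328 tilt deg [np.float64(34.5)]
104 310 328; 129 309 328; 154 309 328; 179 309 329; 204 309 329; 229 308 329; 254 308 329; 279 308 329;
```

It's against the stop: no further motion and about 8 N of push-back. I'll relax the push, then open gently.

{"method": "carry_out", "body": {
  "deltas": [
    {"hand": 36, "dp": [-0.005, -0.0015, -0.003], "spin": 0},
    {"hand": 36, "dp": [-0.005, -0.0015, -0.003], "spin": 0},
    {"hand": 42, "dp": [-0.005, -0.0015, -0.003], "spin": 0},
    {"hand": 46, "dp": [-0.005, -0.0015, -0.003], "spin": 0},
    {"hand": 52, "dp": [-0.005, -0.0015, -0.003], "spin": 0},
    {"hand": 60, "dp": [-0.005, -0.0015, -0.003], "spin": 0},
    {"hand": 60, "dp": [-0.005, -0.0015, -0.003], "spin": 0}
  ]
}}

```text
time: 23.75
ee_pos: [0.5013, -0.2632, 0.0964]
eef_rot: [-0.112, 0.994, 0.0, -0.0]
ft_force: [0.9, 0.2, 0.3]
width: 0.0578
grip_force: 0.0
```

```bash
python3 k.py k10
```

```text
23.75 [ 0.5013 -0.2632  0.0964] 192.86708733342329 [0.8883 0.1755 0.3259] [-0.0161 -0.0245 -0.0259] 0.057815233937450146 0.0
row 102 cols 308 326 tilt deg [np.float64(35.9)]
107 308 326; 132 308 327; 157 307 327; 182 307 327; 207 307 327; 232 307 327; 257 307 328; 282 306 328;
```

{"method": "carry_out", "body": {
  "deltas": [
    {"hand": 60, "dp": [0, 0, -0.03], "spin": 0},
    {"hand": 62, "dp": [0, 0, -0.08], "spin": 0},
    {"hand": 64, "dp": [0, 0, -0.15], "spin": 0},
    {"hand": 66, "dp": [-0.02, 0, -0.25], "spin": 0},
    {"hand": 70, "dp": [-0.08, 0, -0.35], "spin": 0},
    {"hand": 70, "dp": [-0.2, 0, -0.42], "spin": 0},
    {"hand": 70, "dp": [-0.3, 0, -0.45], "spin": 0},
    {"hand": 70, "dp": [-0.35, 0, -0.45], "spin": 0},
    {"hand": 70, "dp": [-0.35, 0, -0.45], "spin": 0},
    {"hand": 70, "dp": [-0.35, 0, -0.45], "spin": 0}
  ]
}}

```text
time: 24.8
ee_pos: [0.5855, -0.2447, 0.2085]
eef_rot: [-0.111, 0.994, -0.0, -0.001]
ft_force: [-0.4, -0.8, -0.4]
width: 0.0699
grip_force: 0.0
```

```bash
cat > fin.py <<'E'
from h import *
np.set_printoptions(precision=4,suppress=True)
im,C,s=shot("wrist","f1");print(s["time"],s["ee_pos"],s["ft_force"])
h,sa,v=cv2.split(cv2.cvtColor(im,cv2.COLOR_RGB2HSV));red=(((h<8)|(h>172))&(sa>140)&(v>50)).astype(np.uint8);red[285:]=0;red[:,200:][:,240:]=0;red[:,:200]=0
n,lab,st,_=cv2.connectedComponentsWithStats(red);k=1+np.argmax(st[1:,4]);print("red comp",st[k])
a=.56;yaw=np.radians(12.85);u=np.array([np.cos(yaw)*np.cos(a),np.sin(yaw)*np.cos(a),np.sin(a)]);nl=np.array([-np.sin(yaw),np.cos(yaw),0]);w=np.cross(u,nl)
O=np.array([.505,-.2633,.112])
white=((sa<60)&(v>90)).astype(np.uint8)
# cast stripe points on plane z_c=+20 mm, report channel (x,y)
def chan(px,zc):
    o,d=ray(px,C);t=((O+w*zc-o)@w)/(d@w);X=o+d*t-O;return X@u,X@nl
ys=range(st[k,1]+1,st[k,1]+st[k,3],20)
for r in ys:
    q=np.nonzero(lab[r]==k)[0]
    m=(white[r]|red[r]); A=q.min();B=q.max()
    while m[A-1] or m[A-2]: A-=1
    while m[B+1] or m[B+2]: B+=1
    e=[chan((c,r),.02)[1] for c in (q.min()-.5,q.max()+.5)]; f=[chan((c,r),0)[1] for c in (A-.5,B+.5)]
    print(r,"x %.4f"%chan((q.mean(),r),.02)[0],"stripe y %.4f w %.4f"%(np.mean(e),e[1]-e[0]),"tube y %.4f w %.4f"%(np.mean(f),f[1]-f[0]),A,B)
E
python3 fin.py
```

```text
24.8 [ 0.5855 -0.2447  0.2085] [-0.4263 -0.7978 -0.3647]
red comp [ 312    0   15  258 3584]
1 x -0.0665 stripe y 0.0006 w 0.0073 tube y -0.0001 w 0.0392 289 346
21 x -0.0512 stripe y 0.0003 w 0.0078 tube y -0.0077 w 0.0736 251 361
41 x -0.0364 stripe y 0.0003 w 0.0077 tube y -0.0193 w 0.0476 252 324
61 x -0.0221 stripe y 0.0005 w 0.0081 tube y 0.0003 w 0.0519 278 358
81 x -0.0082 stripe y 0.0005 w 0.0080 tube y -0.0013 w 0.0478 278 353
101 x 0.0051 stripe y 0.0005 w 0.0078 tube y 0.0003 w 0.0402 286 350
121 x 0.0180 stripe y 0.0005 w 0.0077 tube y -0.0000 w 0.0401 285 350
141 x 0.0305 stripe y 0.0005 w 0.0076 tube y 0.0003 w 0.0401 285 351
161 x 0.0425 stripe y 0.0008 w 0.0080 tube y -0.0000 w 0.0400 284 351
181 x 0.0542 stripe y 0.0008 w 0.0079 tube y 0.0003 w 0.0400 284 352
201 x 0.0655 stripe y 0.0008 w 0.0078 tube y -0.0017 w 0.0639 259 370
221 x 0.0765 stripe y 0.0008 w 0.0076 tube y -0.0006 w 0.0640 260 373
241 x 0.0871 stripe y 0.0008 w 0.0075 tube y 0.0003 w 0.0592 265 371
```

Final check: the tube's apparent width is a constant 40 mm along the Vs, so it lies parallel to the slope. It is laterally centred, the stripe is about 1.5° off, and it stayed pressed to the stop until release. Handing in.

```bash
python3 -c "
from bench import *
print(close_job())"
```

```text
the job is handed in; nothing more can be done
None
```

I rolled the tube until its stripe faced up and let it lie still on the mat, then laid it in the V-blocks against the yellow stop and released it, with the stripe about 1.5° from straight out of the Vs; the job was handed in at about 25 s, with no verdict shown.

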